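Check the seal of the over-full card pack under the reading lens

ROBOT

A 7-joint arm with a two-finger parallel gripper is mounted at the origin on a cart in front of the work surface, level with it; the furniture and walls round the work are solid. World frame = base frame: x ahead of the robot, y to its left, z up, the work surface at z = 0. Lengths are in m, angles in rad, forces in N, time in s.
With the tool pointing down it reaches from about 0.4 to 0.85 m from the base axis. Payload 4.5 kg.
Tool frame: the origin (TCP) lies at the very end of the fingers, on their centre line; the grasp point (between the pads) lies 19 mm behind it; z points along the fingers, x is the direction in which the jaws open and shut, and the axes are right-handed (so a half turn about z gives the same grasp; the last joint's range is limited). The gripper opens to 85 mm and grips with 20 to 120 N. Pads are 22 mm wide; open, the fingers measure 114 mm over their backs; the gripper's body (76 mm by 85 mm) begins 54 mm behind the grasp point. The pads swing forward as they close: fully open they stand 13 mm farther back than shut.
Start: joints at [-1.086, 0.689, -0.195, 1.565, 0.157, 0.902, -0.215], TCP at [0.272, 0.563, 0.231] pointing down, gripper open.
Joint ranges: [-3.01, 3.01], [-0.46, 2.08], [-1.47, 1.51], [0.13, 2.56], [-1, 4.14], [0.04, 2.09], [-2.66, 2.66]. Speed limits (rad/s): [2.57, 2.57, 3.14, 3.14, 3.14, 3.14, 3.14].

INTERFACE

Orientations are given as a unit quaternion [x, y, z, w].
In Python, from cell import manip gives the robot as it stands. Calls block until the motion is done:
- manip.move_pose(position, orientation): joint-space move of the TCP to a pose.
- manip.move_linear(position, attitude=None, speed=0.15): straight line of the TCP; attitude=None keeps the orientation; speed is the mean speed in m/s.
- manip.movej(angles): joint-space move.
- manip.gripper_to(opening, grasp_force=None): finger opening in m; grasp_force is the grip in N (None keeps the last); returns when the fingers have stopped.
- manip.wait(seconds).
- manip.solve_ik(position, orientation): joint angles nearest the present ones, or None.
- manip.sense(): the state.
- manip.snapshot(name): name is "side" or "top" or "wrist"; returns a dict with "pixels" (384x512x3 uint8, red, green, blue), "range_z" (384x512 float32, m along the optical axis (not along the pixel's ray), 0 where there is no reading), "fov_y" (degrees; the focal length in pixels is half the picture's height over the tangent of half this angle, whatever the lens; pixels are square), "cx", "cy" (the principal point, pixels), "k1" (the pictures are not rectified: a ray, as slopes to the right and down, at radius r is drawn at 1 + k1 r^2 times it, then the intrinsics apply), "pose" (4x4, takes a point from camera to world coordinates). Camera axes: x right, y down, z forward; pixel columns grow to the right and rows downward; lengths in m; the calibration is good to about 2 mm. A picture is of the moment at which its call begins.
A pose or a line that the arm cannot do raises manip.Unreachable and nothing moves.
- manip.job_done(): hands the job in, once; it reports no verdict.
The state is a dict: "clock": time; "q": joint angles; "qvel": joint speeds; "tau": joint torques, N m; "ee_pos": TCP position; "tcp_rot": TCP orientation; "contact_force": force on the tool from outside, world axes, zero at the start; "ft_torque": the same for the moment, N m; "grip_width": finger opening in m.
Only numpy, scipy, OpenCV 4.12 (cv2) and the standard library are available. Lean on these libraries where they do the work, as an engineer would, in place of code of your own. Each camera call takes 0.05 s, during which the arm holds its last target.

TASK

One of the three banded card packs on the right is over-full, clearly thicker than the other two: lay that pack, printed side up, in the narrow raised cradle of the viewing stand, lengthwise, centred between the two end stops and resting flat on the seat, and let go of it. Then pick up the reading lens by its handle and finish holding it in the air, level, with the lens centred over the round seal in the middle of the pack's top and its rim at the height of the stand's pointer, touching neither pack nor stand. The program ends while the gripper still holds the lens there; do not shift the pointer or disturb the other things on the desk.

Things in the scene. Friction and masses are not known exactly. Their poses are not given: they have to be found in the camera images.
- stand: Viewing stand, fixed on the desk: grey base 235 x 116 x 13 mm, x = -83 to +153 mm. On a post a narrow aluminium cradle: see seat. At x = +125 mm a 12 mm steel column, top 190 mm above the desk. Origin: on the desk below the seat's centre; x along the cradle towards the column, z up. Turned up to 20 degrees.
- seat (a point): Centre of the cradle's seat (top face), 45 mm above the desk; axes as the stand's. The seat is 36 mm wide (y; the pack overhangs it 10 mm either side, so fingers pass beside it) and 97 mm long (x) between two end stops that rise 12 mm above it and lean outwards.
- pointer_tip (a point): Tip of the horizontal steel pointer on the black collar clamped on the column; axes as the stand's. It marks the lens's working height (113 to 157 mm above the desk): the middle of the lens's thickness belongs there. The tip is 80 mm from the axis over the seat's centre, towards the column. Collar radius 13 mm, height 20 mm, held by 20 N friction: do not shift it.
- thick_pack_centre (a point): Centre of the over-full card pack, a banded block 57 mm (its x) x 91 mm (its y) x 25 mm high, about 110 g, lying flat, z up; this point is 12.5 mm above its underside. Grasp across the 57 mm. It may lie in the cradle either way round, its y along the stand's x. The other two packs look alike but are 15 and 17 mm thick.
- thick_pack_top (a point): Centre of the thick pack's top face, where the round printed seal is; 25 mm above its underside.
- lens: Reading lens lying flat on the desk, about 90 g: round steel rim 70 mm across and 16 mm thick, glass in it, straight black flat-sided handle. Origin on the underside below the middle of the glass; z up; the handle runs along -x: its grip is 15 mm wide (y), 16 mm thick (z), from x = -47 to -147 mm.
- lens_centre (a point): Middle of the lens: centre of the glass, half-way through the 16 mm thickness (8 mm above the underside). Axes as the lens's.
- lens_handle (a point): Point to grip on the lens's handle: 66 mm from the lens's centre along the handle (lens -x), near the balance point, half-way through its thickness.
- thin_pack_a: Other banded card pack, 57 x 91 x 15 mm; origin under its centre. Stays where it is.
- thin_pack_b: Other banded card pack, 57 x 91 x 17 mm; origin under its centre. Stays where it is.
- stamp_pad: Flat tin stamp pad, 76 x 118 x 18 mm, behind the lens on the left; origin under its centre. Bystander.
- stamp: Wooden hand stamp, 27 x 48 x 66 mm, behind the lens on the left; origin under its centre. Bystander.
- pen: Green pen, 145 mm long; origin under its centre. Bystander.
There are look-alikes about, which are no part of the job. Leave any red look-alike of the part that bears thick_pack_centre alone.

How it is judged:
By the outcome, as a careful person would: the job done as asked, in the order asked, and still so for the second after the job is handed in, while the arm keeps its last pose, push and grip.
It also fails if it takes over 62 s, if anything falls off the work surface, if the arm or the gripper's body presses on something with over 40 N, if the wrist force passes 120 N, or if a joint passes its speed limit or range.

## Working session

There is one attempt and no reset: what is moved stays moved. The work goes in short steps, each a Python script; the robot and the scene stay as the last script left them, time stands still between calls to the robot, and variables do not carry over. Pictures are saved under pics/ and viewed, and the job is handed in when it is done.

```bash
ls; mkdir -p pics; cat > h.py <<'E'
import numpy as np, cv2, pickle
from cell import manip
def snap(n,save):
    s=manip.snapshot(n); pickle.dump(s,open(f'pics/{save}.pkl','wb'))
    cv2.imwrite(f'pics/{save}.png',cv2.resize(s['pixels'][:,:,::-1],None,fx=1.5,fy=1.5)); return s
def load(save): return pickle.load(open(f'pics/{save}.pkl','rb'))
def slopes(s,uv):
    f=s['pixels'].shape[0]/2/np.tan(np.radians(s['fov_y'])/2)
    K=np.array([[f,0,s['cx']],[0,f,s['cy']],[0,0,1.]])
    return cv2.undistortPoints(np.asarray(uv,float).reshape(-1,1,2),K,np.array([s['k1'],0,0,0.])).reshape(-1,2)
def onplane(s,uv,z):
    a=slopes(s,uv); d=np.c_[a,np.ones(len(a))]@s['pose'][:3,:3].T; o=s['pose'][:3,3]
    return o+d*((z-o[2])/d[:,2])[:,None]
def cloud(s):
    H,W=s['range_z'].shape; v,u=np.mgrid[:H,:W]
    a=slopes(s,np.c_[u.ravel(),v.ravel()]); z=s['range_z'].ravel()
    p=np.c_[a*z[:,None],z]@s['pose'][:3,:3].T+s['pose'][:3,3]; p[z==0]=np.nan
    return p.reshape(H,W,3)
E
python3 - <<'E'
from h import *
for n in('side','top','wrist'):
    s=snap(n,n+'0'); print(n,s['fov_y'],s['cx'],s['cy'],s['k1'],s['pose'].round(3).tolist())
s=manip.sense(); print(s)
E
```

```text
pics
side 47.30990602446205 250.9226105470365 189.34813058864256 -0.10462171875046894 [[0.846, -0.202, 0.493, -0.289], [-0.533, -0.357, 0.767, -1.171], [0.022, -0.912, -0.41, 0.769], [0.0, 0.0, 0.0, 1.0]]
top 45.65106173291295 264.2185602211513 190.0958676516453 -0.07903365900930767 [[0.003, -0.999, 0.046, 0.419], [-1.0, -0.002, 0.012, 0.05], [-0.011, -0.046, -0.999, 1.676], [0.0, 0.0, 0.0, 1.0]]
wrist 70.44030557370723 254.87172898677474 191.59256768575213 -0.030156315285626956 [[0.436, 0.851, 0.293, 0.197], [0.9, -0.411, -0.145, 0.6], [-0.003, 0.327, -0.945, 0.374], [0.0, 0.0, 0.0, 1.0]]
{'clock': 0.15, 'q': array([-1.08617118,  0.68983887, -0.19453952,  1.56608267,  0.157282  ,
        0.90249139, -0.2150873 ]), 'qvel': array([ 0.0011683 , -0.00300806, -0.00020179, -0.00202885, -0.00155353,
        0.00140531, -0.00080574]), 'tau': array([-1.59786545e-03, -5.39938796e+01, -1.26822967e+00, -1.58720201e+01,
        9.30438837e-03,  6.43893261e-03,  1.93477848e-05]), 'ee_pos': array([0.27212709, 0.56210564, 0.23064488]), 'tcp_rot': array([ 8.47243030e-01,  5.31204984e-01, -5.85403038e-04,  4.12428515e-04]), 'contact_force': array([-1.28479114, -0.11937654, -0.50912918]), 'ft_torque': array([ 0.00525248,  0.0020947 , -0.04737207]), 'grip_width': 0.08528627738321197}
```

View pics/side0.png

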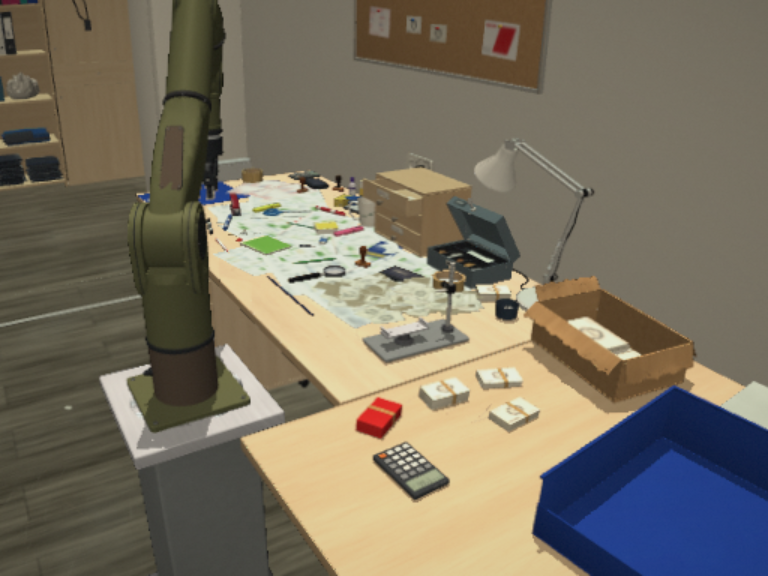

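View pics/top0.png

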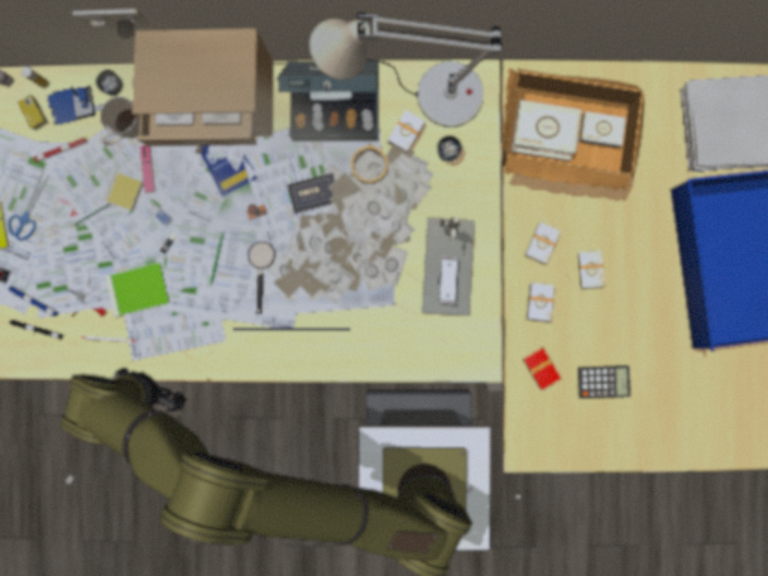

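View pics/wrist0.png

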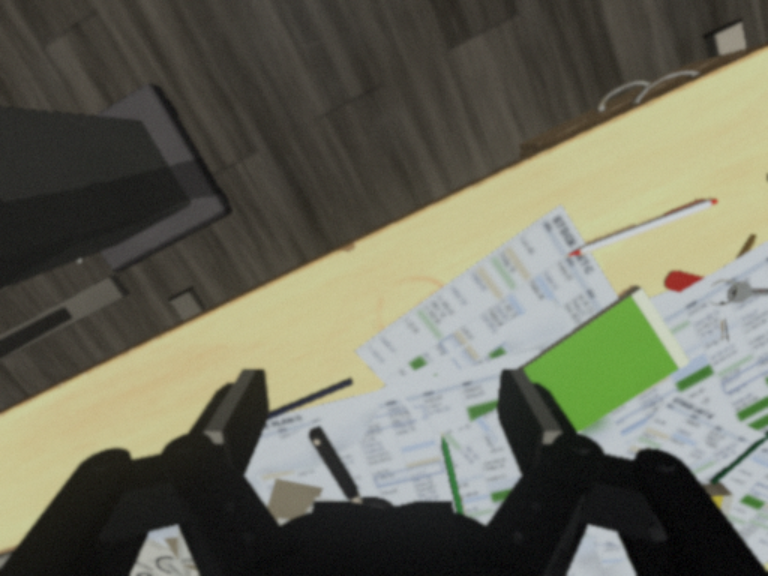

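The top view shows three white packs at about (543,243), (592,269) and (541,302), with the red look-alike at (542,369). The stand is at (448,266), and the lens is at (261,255) with its handle running down to (259,313). Next I measure from depth.

```bash
python3 - <<'E'
from h import *
for nm in('top0','side0'):
    s=load(nm); P=cloud(s); im=s['pixels'].astype(int)
    Z=P[:,:,2]
    if nm=='top0':
        d=np.nanmedian(Z[180:230,375:385]); print('desk',d, (s['range_z']==0).mean())
        for c in[(543,243),(592,269),(541,302),(542,369)]:
            u,v=int(c[0]/1.5),int(c[1]/1.5); print(c,P[v-4:v+5,u-4:u+5].reshape(-1,3).mean(0).round(4), np.nanmedian(Z[v-4:v+5,u-4:u+5]))
    # lens roi & stand roi
s=load('top0'); im=s['pixels'][:,:,::-1]
for n,(u0,v0,u1,v1) in dict(stand=(265,130,435,260),lens=(140,130,270,235)).items():
    cv2.imwrite(f'pics/t_{n}.png',cv2.resize(im[v0:v1,u0:u1],None,fx=4.5,fy=4.5,interpolation=cv2.INTER_CUBIC))
s=load('side0'); im=s['pixels'][:,:,::-1]
cv2.imwrite('pics/s_st.png',cv2.resize(im[165:310,230:380],None,fx=4,fy=4,interpolation=cv2.INTER_CUBIC))
E
```

```text
desk -0.0006548893581920234 0.0038096110026041665
(543, 243) [nan nan nan] 0.01383902494092093
(592, 269) [nan nan nan] 0.01507541230484355
(541, 302) [ 0.4564 -0.2787  0.0244] 0.02457385795726119
(542, 369) [ 0.2938 -0.2817  0.0241] 0.02438114818596282
```

```bash
ls pics
```

```text
s_st.png
side0.pkl
side0.png
t_lens.png
t_stand.png
top0.pkl
top0.png
wrist0.pkl
wrist0.png
```

View pics/t_stand.png

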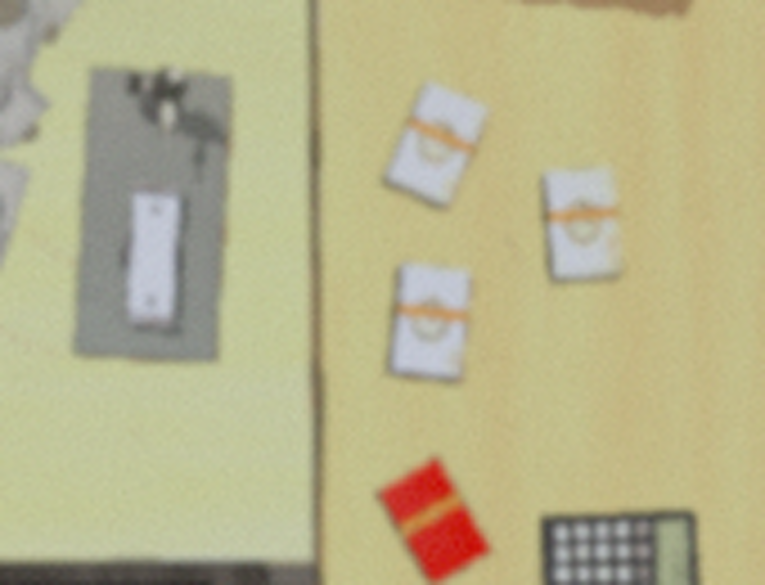

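View pics/t_lens.png

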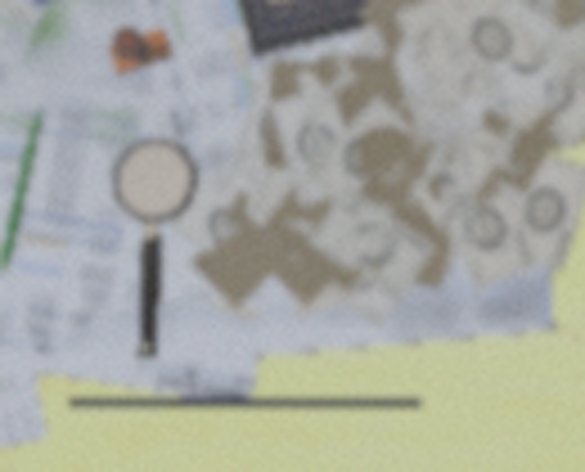

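View pics/s_st.png

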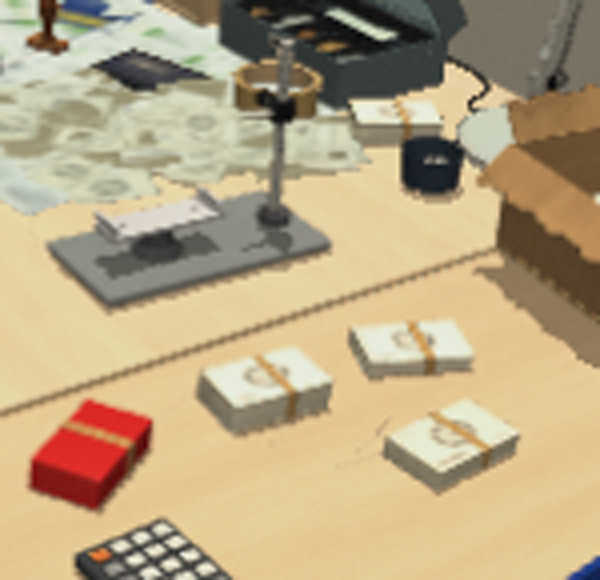

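The thick pack is the one at (541,302), with its top at 24.6 mm against about 14–15 mm for the other two. The stand's column points away from the robot and the lens handle points towards it. Next come numeric estimates from the top view.

```bash
cat > m.py <<'E'
from h import *
def rect(s,mask,z,near):
    n,l,st,c=cv2.connectedComponentsWithStats(mask.astype(np.uint8))
    best=None
    for i in range(1,n):
        if st[i,4]<60: continue
        p=onplane(s,[c[i]],z)[0]; d=np.hypot(*(p[:2]-near))
        if best is None or d<best[0]: best=(d,i)
    i=best[1]; cs,_=cv2.findContours((l==i).astype(np.uint8),0,cv2.CHAIN_APPROX_NONE)
    k=max(cs,key=cv2.contourArea).reshape(-1,2)
    P=onplane(s,k,z)[:,:2]; 
    r=cv2.minAreaRect((P*1000).astype(np.float32)); b=cv2.boxPoints(r)/1000
    e=b[1]-b[0],b[2]-b[1]; e=max(e,key=np.linalg.norm); 
    if e[0]<0:e=-e
    return np.array(r[0])/1000,np.degrees(np.arctan2(e[1],e[0])),sorted(r[1]),st[i,4],(l==i)
E
python3 - <<'E'
from m import *
s=load('top0'); hsv=cv2.cvtColor(s['pixels'],cv2.COLOR_RGB2HSV); P=cloud(s)
for px in [(360,180),(365,205),(300,175),(299,190),(285,180),(172,170),(172,195),(350,170)]: print(px,hsv[px[1],px[0]],P[px[1],px[0]].round(3))
# pack: by height
Z=P[:,:,2]
c,a,w,n,_=rect(s,(Z>.018)&(Z<.032)&(hsv[:,:,1]<70),.025,np.array([.456,-.279])); print('pack',c,a,w,n)
c,a,w,n,_=rect(s,(Z>.038)&(Z<.06)&(hsv[:,:,1]<70),.045,np.array([.48,-.13])); print('seat',c,a,w,n)
c,a,w,n,_=rect(s,(Z>.008)&(Z<.2),.013,np.array([.48,-.13])); print('base',c,a,w,n)
E
```

```text
(360, 180) [ 27  75 197] [ 0.534 -0.284  0.001]
(365, 205) [112  18 210] [ 0.442 -0.296  0.027]
(300, 175) [111  21 198] [ 0.549 -0.06   0.046]
(299, 190) [113  21 211] [ 0.495 -0.056  0.05 ]
(285, 180) [ 30   7 139] [ 0.533 -0.007  0.011]
(172, 170) [ 19  20 182] [0.568 0.407 0.018]
(172, 195) [ 0  4 68] [0.477 0.405 0.021]
(350, 170) [ 26  63 153] [ 0.57  -0.245  0.01 ]
pack [ 0.43492984 -0.27597055] 84.519585 [49.764488220214844, 56.93137741088867] 198
seat [ 0.50683417 -0.05540289] -3.4136875 [35.887054443359375, 111.80815887451172] 303
base [ 0.54375574 -0.0541776 ] -3.1874685 [122.31403350830078, 238.1828155517578] 1894
```

```bash
python3 - <<'E'
from m import *
from scipy.spatial.transform import Rotation as R
s=load('wrist0'); q=[8.47243030e-01,  5.31204984e-01, -5.85403038e-04,  4.12428515e-04]; p=np.array([0.27212709, 0.56210564, 0.23064488])
r=R.from_quat(q).as_matrix(); print((r.T@s['pose'][:3,:3]).round(3)); print(r.T@(s['pose'][:3,3]-p)); print(r.round(3))
# tool x along -y or +y?
for name,xx in (('x=-y',[0,-1,0]),('x=+y',[0,1,0])):
    M=np.c_[xx,np.cross([0,0,-1],xx),[0,0,-1]]
    qq=R.from_matrix(M).as_quat(); j=manip.solve_ik([.46,-.278,.3],qq); print(name,qq,j); print(M@(r.T@(s['pose'][:3,3]-p)))
E
```

```text
[[ 1.     0.    -0.001]
 [-0.     0.945  0.327]
 [ 0.001 -0.327  0.945]]
[ 0.00083905 -0.08380817 -0.14317529]
[[ 0.436  0.9   -0.001]
 [ 0.9   -0.436 -0.001]
 [-0.001  0.    -1.   ]]
x=-y [ 0.70710678 -0.70710678  0.          0.        ] [ 0.0564025   0.56652876  0.67573091  1.76501909 -0.42230391  0.9597286
 -0.6673818 ]
[ 0.08380817 -0.00083905  0.14317529]
x=+y [0.70710678 0.70710678 0.         0.        ] [ 0.61788821  0.49392566 -0.25283449  1.73691201  0.1485486   0.92943787
  1.87571182]
[-0.08380817  0.00083905  0.14317529]
```

```bash
python3 - <<'E'
from m import *
Q=[ 0.70710678, -0.70710678,  0.,0.]
try:
    manip.move_pose([.43,.40,.28],Q); print(manip.sense()['clock']); snap('wrist','wl')
    manip.move_pose([.40,-.17,.30],Q); print(manip.sense()['clock']); snap('wrist','wp')
except manip.Unreachable as e: print(e)
print(manip.sense()['q'],manip.sense()['ee_pos'])
E
```

```text
1.725
3.825
[-0.14696032  0.40201581  0.64581818  2.03478507 -0.33217319  0.80763208
 -0.87524138] [ 0.40063842 -0.16919471  0.29988182]
```

View pics/wl.png

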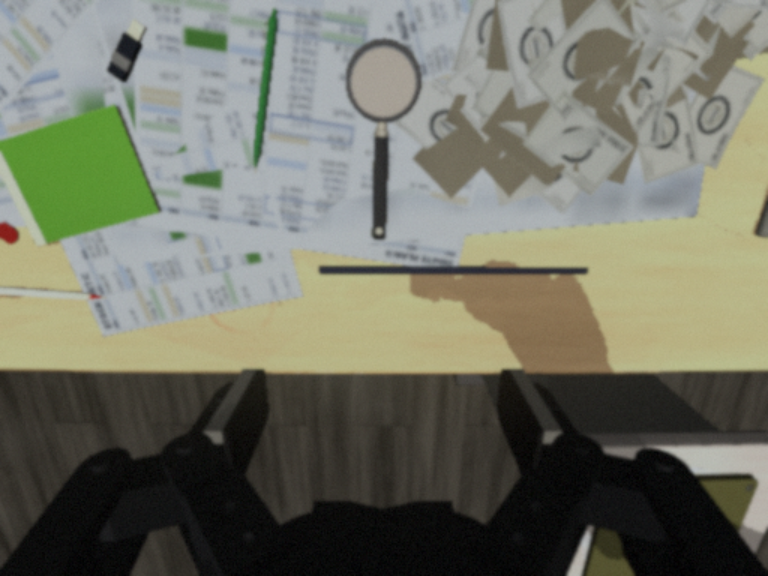

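View pics/wp.png

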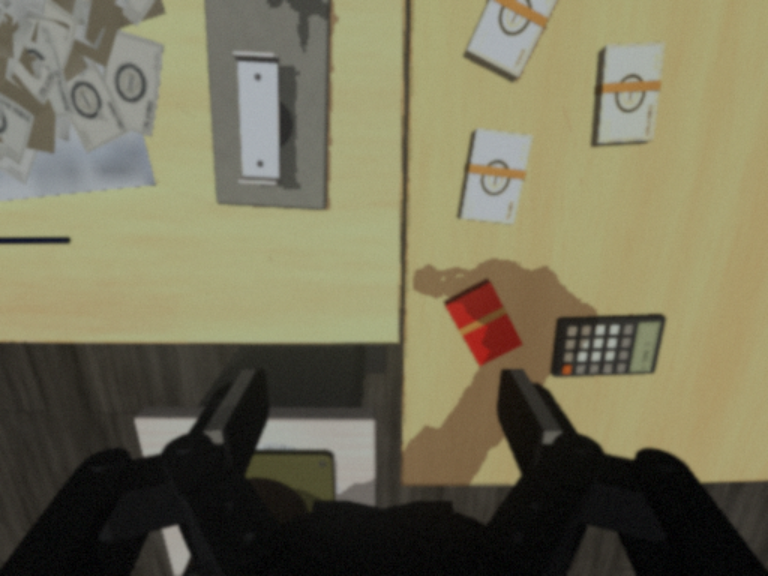

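wl.png shows the lens rim at (384,80) and the handle end at (378,237). wp.png shows the thick pack's top around (500,176), and the seat from (238,60) to (280,178) with screws at (258,77) and (261,163).

```bash
python3 - <<'E'
from m import *
s=load('wp'); im=s['pixels']; hsv=cv2.cvtColor(im,cv2.COLOR_RGB2HSV); P=cloud(s)
V=hsv[:,:,2]; S=hsv[:,:,1]
for px in [(331,100),(345,135),(309,130),(172,80),(172,40),(172,35),(172,120),(331,115)]: print(px,hsv[px[1],px[0]],P[px[1],px[0]].round(3))
m=((S<45)&(V>165)).astype(np.uint8)
orange=((S>90)&(hsv[:,:,0]>8)&(hsv[:,:,0]<19)&(V>150)).astype(np.uint8)
M=cv2.morphologyEx(m,cv2.MORPH_CLOSE,np.ones((9,9)))
c,a,w,n,l=rect(s,M,.025,np.array([.456,-.279])); print('pack',c,a,w,n)
cc=[]
c,a,w,n,l2=rect(s,cv2.morphologyEx(m,cv2.MORPH_CLOSE,np.ones((3,3))),.045,np.array([.507,-.055])); print('seat',c,a,w,n)
for a in('pack','seat'):
    pass
v=im[:,:,::-1].copy(); v[cv2.Canny(l.astype(np.uint8)*255,50,100)>0]=(0,0,255); v[cv2.Canny(l2.astype(np.uint8)*255,50,100)>0]=(0,0,255)
cv2.imwrite('pics/wp_o.png',cv2.resize(v[0:165,130:380],None,fx=3.2,fy=3.2,interpolation=cv2.INTER_CUBIC))
g=cv2.cvtColor(im,cv2.COLOR_RGB2GRAY)
print(np.c_[np.arange(28,130),g[28:130,165],P[28:130,165,2]*1000].astype(int)[::1].tolist())
print('screws',onplane(s,[[258/1.5,77/1.5],[261/1.5,163/1.5]],.045))
E
```

```text
(331, 100) [101  15 182] [ 0.483 -0.28   0.025]
(345, 135) [ 28  39 169] [ 0.432 -0.306  0.025]
(309, 130) [ 30  23 112] [ 0.439 -0.251  0.024]
(172, 80) [106  16 180] [ 0.509 -0.056  0.045]
(172, 40) [ 0  3 73] [ 0.557 -0.061  0.05 ]
(172, 35) [ 41  13 154] [ 0.562 -0.063  0.056]
(172, 120) [ 40  11 135] [ 0.457 -0.054  0.058]
(331, 115) [ 18 149 164] [ 0.462 -0.282  0.026]
pack [ 0.45725079 -0.28231757] -6.3310103 [53.7840461730957, 87.26951599121094] 1889
seat [ 0.50809714 -0.05573874] -3.0226095 [32.353660583496094, 94.91907501220703] 1692
[[28, 105, 13], [29, 107, 12], [30, 105, 11], [31, 107, 12], [32, 111, 12], [33, 116, 12], [34, 142, 56], [35, 155, 57], [36, 143, 57], [37, 107, 57], [38, 71, 53], [39, 62, 51], [40, 88, 49], [41, 134, 44], [42, 163, 45], [43, 173, 43], [44, 172, 46], [45, 170, 45], [46, 171, 45], [47, 171, 43], [48, 175, 46], [49, 172, 44], [50, 172, 44], [51, 173, 45], [52, 173, 44], [53, 174, 46], [54, 175, 46], [55, 172, 45], [56, 171, 45], [57, 173, 45], [58, 172, 46], [59, 174, 44], [60, 171, 45], [61, 172, 44], [62, 172, 45], [63, 172, 45], [64, 174, 44
[... 472 characters left out ...]
95, 171, 45], [96, 171, 45], [97, 176, 45], [98, 173, 45], [99, 173, 45], [100, 175, 46], [101, 172, 45], [102, 174, 45], [103, 174, 47], [104, 172, 45], [105, 174, 46], [106, 170, 46], [107, 174, 43], [108, 171, 45], [109, 170, 46], [110, 174, 46], [111, 176, 46], [112, 174, 44], [113, 173, 46], [114, 174, 45], [115, 170, 46], [116, 163, 46], [117, 137, 46], [118, 110, 49], [119, 114, 56], [120, 136, 57], [121, 147, 56], [122, 131, 14], [123, 120, 11], [124, 111, 12], [125, 113, 13], [126, 109, 14], [127, 112, 13], [128, 111, 15], [129, 112, 14]]
screws [[ 0.54446598 -0.05867774  0.045     ]
 [ 0.47111008 -0.05485569  0.045     ]]<stdin>:16: RuntimeWarning: invalid value encountered in cast
```

View pics/wp_o.png

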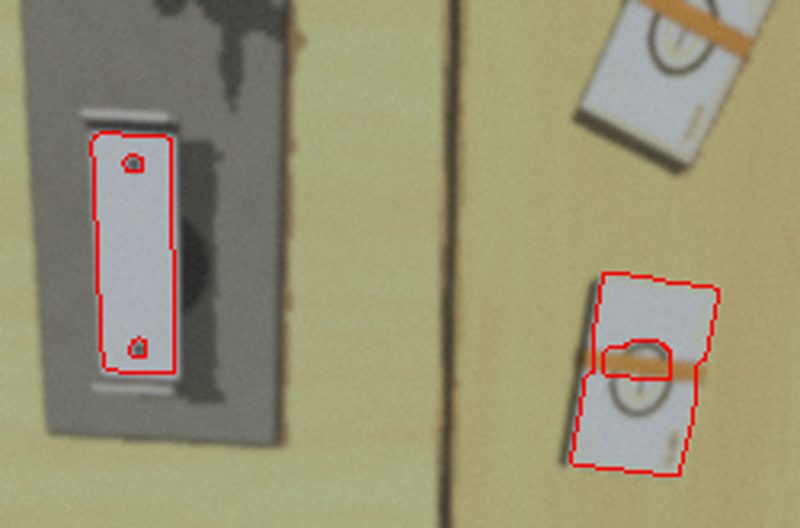

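```bash
python3 - <<'E'
from m import *
s=load('wp'); im=s['pixels']; hsv=cv2.cvtColor(im,cv2.COLOR_RGB2HSV)
V=hsv[:,:,2]; S=hsv[:,:,1]
P=cloud(s)
def fit(z,mask,near,g=1.5):
    M=cv2.morphologyEx(mask.astype(np.uint8),cv2.MORPH_CLOSE,np.ones((9,9)))
    c,a,w,n,l=rect(s,M,z,near)
    cs,_=cv2.findContours(l.astype(np.uint8),0,cv2.CHAIN_APPROX_NONE); k=max(cs,key=cv2.contourArea).reshape(-1,2)
    X=onplane(s,k,z)[:,:2]
    for it in range(3):
        t=np.radians(a); ex=np.array([np.cos(t),np.sin(t)]); ey=np.array([-ex[1],ex[0]])
        L=(X-c)@np.c_[ex,ey]; hx,hy=np.percentile(abs(L[:,0]),80) if 0 else w[1]/2e3,w[0]/2e3
        sides=[]
        for ax,sg,h,o in((1,1,hy,hx),(1,-1,hy,hx),(0,1,hx,hy),(0,-1,hx,hy)):
            q=L[(abs(L[:,ax]-sg*h)<.006)&(abs(L[:,1-ax])<o-.008)]
            p=np.polyfit(q[:,1-ax],q[:,ax],1); p=np.polyfit(*(lambda r:(q[r,1-ax],q[r,ax]))(abs(q[:,ax]-np.polyval(p,q[:,1-ax]))<.0015),1)
            sides.append(p)
        da=np.degrees(np.arctan((sides[0][0]+sides[1][0])/2)); 
        print('slopes',[round(np.degrees(x[0]),2) for x in sides],'off',[round(x[1]*1e3,1) for x in sides])
        c=c+ex*(sides[2][1]+sides[3][1])/2+ey*(sides[0][1]+sides[1][1])/2; a+=da
    return c,a
print(fit(.025,(S<45)&(V>165),np.array([.456,-.279])))
print(fit(.045,(S<45)&(V>165),np.array([.508,-.056])))
# seal
s2=load('wl'); im=s2['pixels']; hsv=cv2.cvtColor(im,cv2.COLOR_RGB2HSV);P=cloud(s2)
dark=(hsv[:,:,2]<70).astype(np.uint8)
roi=np.zeros_like(dark); roi[84:162,240:268]=1
v,u=np.nonzero(dark*roi); X=onplane(s2,np.c_[u,v],.016)[:,:2]
m=X.mean(0); U=np.linalg.svd(X-m)[2][0]; U=U*np.sign(U[0]); t=(X-m)@U
print('handle',m,np.degrees(np.arctan2(U[1],U[0])),'ends',m+U*t.min(),m+U*t.max(), 'width',np.ptp((X-m)@[-U[1],U[0]]))
g=cv2.cvtColor(im,cv2.COLOR_RGB2GRAY)
roi=np.zeros_like(dark); roi[20:86,222:290]=1
m=((g<115).astype(np.uint8)*roi)
n,l,st,c=cv2.connectedComponentsWithStats(m); i=1+np.argmax(st[1:,4]); 
cs,_=cv2.findContours((l==i).astype(np.uint8),0,cv2.CHAIN_APPROX_NONE); k=max(cs,key=cv2.contourArea).reshape(-1,2); k=k[k[:,1]<78]
X=onplane(s2,k,.014)[:,:2]
A=np.c_[2*X,np.ones(len(X))]; sol=np.linalg.lstsq(A,(X**2).sum(1),rcond=None)[0]
print('lens c',sol[:2],'r',np.sqrt(sol[2]+sol[0]**2+sol[1]**2), 'stats',st[i])
print('z',np.nanmedian(P[45:60,250:262,2]),np.nanmedian(P[100:150,252:256,2]))
E
```

```text
slopes [np.float64(-0.09), np.float64(-0.32), np.float64(1.95), np.float64(0.05)] off [np.float64(26.0), np.float64(-25.9), np.float64(42.6), np.float64(-42.9)]
slopes [np.float64(0.12), np.float64(-0.12), np.float64(1.75), np.float64(-0.15)] off [np.float64(26.0), np.float64(-26.0), np.float64(42.8), np.float64(-42.8)]
slopes [np.float64(0.12), np.float64(-0.12), np.float64(1.75), np.float64(-0.15)] off [np.float64(26.0), np.float64(-26.0), np.float64(42.8), np.float64(-42.8)]
(array([ 0.45713661, -0.2822172 ]), np.float64(-6.536535864700025))
slopes [np.float64(-0.19), np.float64(0.04), np.float64(2.53), np.float64(-2.85)] off [np.float64(15.5), np.float64(-15.5), np.float64(46.8), np.float64(-47.1)]
slopes [np.float64(-0.12), np.float64(0.12), np.float64(2.46), np.float64(-2.93)] off [np.float64(15.5), np.float64(-15.5), np.float64(46.9), np.float64(-46.9)]
slopes [np.float64(-0.12), np.float64(0.12), np.float64(2.46), np.float64(-2.93)] off [np.float64(15.5), np.float64(-15.5), np.float64(46.9), np.float64(-46.9)]
(array([ 0.50796756, -0.05574092]), np.float64(-3.096025091399772))
handle [0.48021109 0.40324976] -1.4622594256660975 ends [0.42701447 0.4046077 ] [0.52191304 0.40218525] width 0.011437865879359632
lens c [0.5710574  0.40050149] r 0.03390955088738774 stats [231  26  50  56 589]
z 0.012451243179876642 0.01657106179033202
```

```bash
cat >> h.py <<'E'
from scipy.spatial.transform import Rotation as R
def quat(yaw_deg):  # tool down, tool x = -(y axis of yaw)
    t=np.radians(yaw_deg); xx=np.array([np.sin(t),-np.cos(t),0]); z=np.array([0,0,-1.])
    return R.from_matrix(np.c_[xx,np.cross(z,xx),z]).as_quat()
def st(tag=''):
    s=manip.sense(); print(tag,'t',round(s['clock'],2),'p',s['ee_pos'].round(4),'F',s['contact_force'].round(1),'w',round(s['grip_width'],4)); return s
E
python3 - <<'E'
from h import *
q=quat(-6.5); p=np.array([.4571,-.2822])
manip.move_pose([*p,.10],q); st()
manip.move_linear([*p,.003],speed=.12); st('down')
manip.gripper_to(.05,grasp_force=40); st('grip')
manip.move_linear([*p,.14],speed=.15); st('up')
snap('wrist','w2'); snap('side','s2')
E
```

```text
t 4.82 p [ 0.4577 -0.2816  0.1007] F [ 0.1 -0.8  0.8] w 0.0854
down t 5.78 p [ 0.4575 -0.2825  0.0037] F [ 0.5 -0.5  1.2] w 0.086
grip t 6.17 p [ 0.4575 -0.2824  0.0038] F [-0.4 -0.3  5.8] w 0.0551
up t 7.23 p [ 0.4566 -0.2816  0.1392] F [-0.5 -0.8 -1.7] w 0.0552
```

View pics/w2.png

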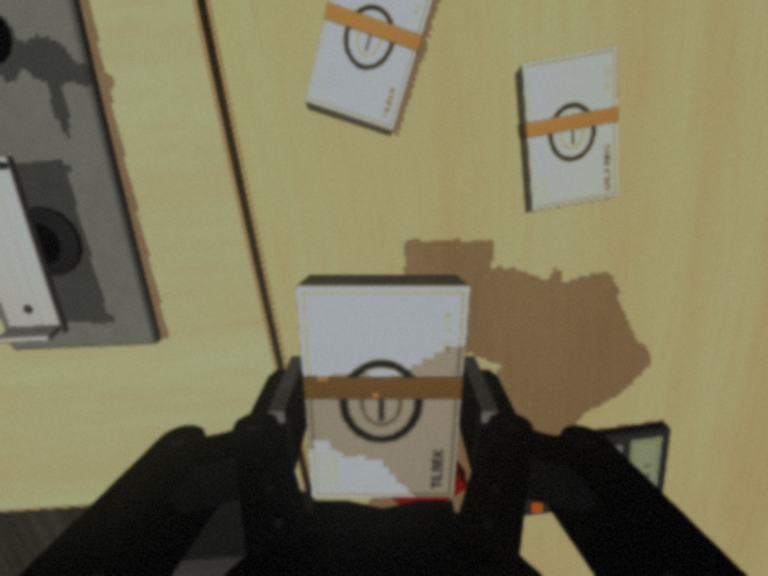

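View pics/s2.png

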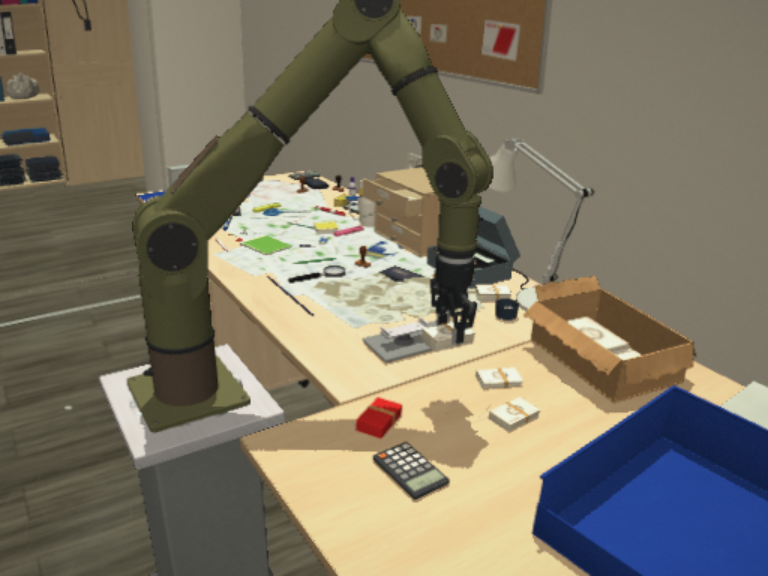

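w2.png shows the pack held square between the fingers, printed side up, with its top corners at (298,286), (468,286), (312,498) and (457,498). Next I compute its centre relative to the TCP.

```bash
python3 - <<'E'
from h import *
s=load('w2'); P=cloud(s)
print('z',np.nanmedian(P[200:240,225:285,2]), 'xz far part', np.nanmedian(P[200:240,225:285,2],axis=1)[::8].round(4))
for z in(.158,.160,.162):
    X=onplane(s,np.array([(298,286),(468,286),(457,498),(312,498)])/1.5,z)
    e=(X[0]+X[1]-X[2]-X[3])/2; d=np.array([.4566,-.2816])
    t=np.radians(-6.5); ex=np.array([np.cos(t),np.sin(t)]); ey=np.array([-ex[1],ex[0]])
    c=X.mean(0)[:2]-d; print(z,'len',np.linalg.norm(e),'yaw',np.degrees(np.arctan2(e[1],e[0])),'w',np.linalg.norm(X[0]-X[1]),np.linalg.norm(X[2]-X[3]),'off',c@ex,c@ey)
E
```

```text
z 0.15962030385531245 xz far part [0.1596 0.1596 0.1597 0.1597 0.1595]
0.158 len 0.08946433364105227 yaw -6.072695944668261 w 0.05492703635554587 0.05782388692197843 off -0.0018455786058349996 -0.00010663315551390321
0.16 len 0.08802593176004185 yaw -6.0726959446683075 w 0.05404392294937957 0.05689419813617003 off -0.0004338806926320106 -9.798919942616707e-05
0.162 len 0.08658752987903137 yaw -6.0726959446682764 w 0.053160809543213276 0.0559645093503616 off 0.0009778172205708556 -8.934524333833317e-05
```

The pack is centred in the jaws to within about 1 mm. With this heading the wrist camera would hang over the pointer, so I check a half-turned placement.

```bash
python3 - <<'E'
from h import *
seat=np.array([.508,-.0557]); t=np.radians(-3.1); ex=np.array([np.cos(t),np.sin(t)])
for yaw in(-3.1,176.9):
  for z in (.2,.12,.048):
    print(yaw,z,manip.solve_ik([*seat,z],quat(yaw)))
  g=seat-.066*ex; print('hold',manip.solve_ik([*g,.12],quat(yaw)))
q=quat(176.9)
manip.move_linear([.4566,-.2816,.20],speed=.3)
manip.move_pose([*(seat-.0*ex),.20],q); st(); print(manip.sense()['q'])
snap('wrist','w3')
E
```

```text
-3.1 0.2 [-0.36332658  0.67810045  0.64809917  1.96508143 -0.62318403  0.70609079
 -0.95497854]
-3.1 0.12 [-0.27361941  0.78836082  0.49964236  2.02683674 -0.75817006  0.5168749
 -0.84239901]
-3.1 0.048 [-0.18044467  0.89526614  0.33880228  2.05120279 -0.88004711  0.34319778
 -0.73806829]
hold [-0.23264476  0.72346053  0.40571257  2.21288106 -0.83617603  0.35978319
 -0.74289896]
176.9 0.2 [ 0.51695775  0.70144603 -0.83312049  1.92110162  0.69862456  0.83681973
  0.82219819]
176.9 0.12 [ 0.39301938  0.78617577 -0.62423285  1.99254604  0.7902776   0.62130395
  0.75146017]
176.9 0.048 [ 0.26750205  0.88130675 -0.41296793  2.0281899   0.87488334  0.41531111
  0.6814761 ]
hold [ 0.27274831  0.69721322 -0.41165105  2.18779287  0.7339369   0.39365565
  0.77188668]
 t 8.99 p [ 0.5069 -0.0568  0.1989] F [-0.9 -0.3 -1.3] w 0.0551
[ 0.51724989  0.702712   -0.83073235  1.9221203   0.69781093  0.83696322
  0.82144366]
```

View pics/w3.png

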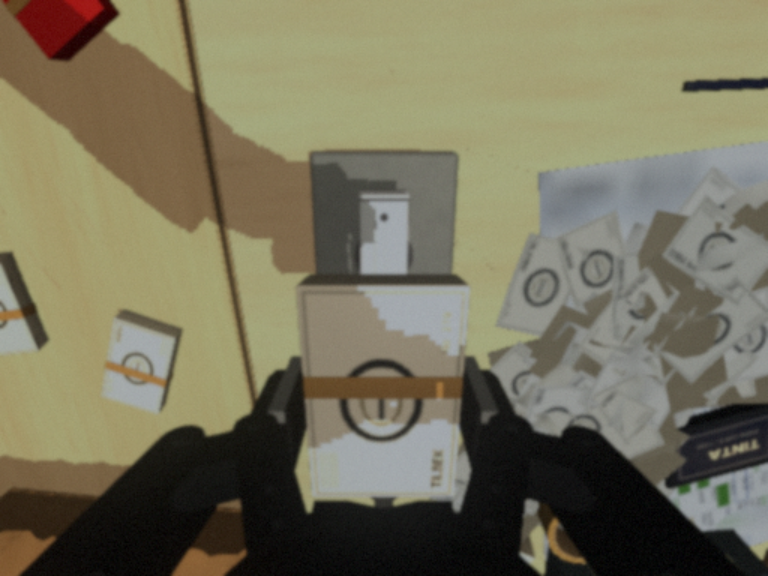

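w3.png shows the half-turned pack above the seat. The seat strip centre is at column 385 and the pack centre at 383, so they line up. I cross-check the screw and then descend.

```bash
python3 - <<'E'
from h import *
s=load('w3')
print(onplane(s,np.array([(384,217),(361,230),(410,230)])/1.5,.045))
seat=np.array([.508,-.0557])
manip.wait(.2); st()
manip.move_linear([*seat,.085],attitude=quat(176.9),speed=.12); manip.wait(.15); st()
manip.move_linear([*seat,.056],speed=.06); manip.wait(.15);a=st()
snap('side','s4')
s=snap('wrist','w4')
E
```

```text
[[ 0.47146919 -0.05328501  0.045     ]
 [ 0.48004842 -0.07070827  0.045     ]
 [ 0.48208978 -0.03472365  0.045     ]]
 t 9.24 p [ 0.5077 -0.0561  0.1996] F [ 0.3 -0.2 -1.7] w 0.055
 t 10.5 p [ 0.5085 -0.0557  0.0856] F [ 0.1 -0.7 -1.4] w 0.0552
 t 11.28 p [ 0.5083 -0.0556  0.0563] F [ 0.4 -0.2 -1.5] w 0.0552
```

```bash
python3 - <<'E'
from h import *
s=load('s4'); cv2.imwrite('pics/s4c.png',cv2.resize(s['pixels'][150:250,225:345,::-1],None,fx=6,fy=6,interpolation=cv2.INTER_CUBIC))
E
```

```text
(no output)
```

View pics/s4c.png

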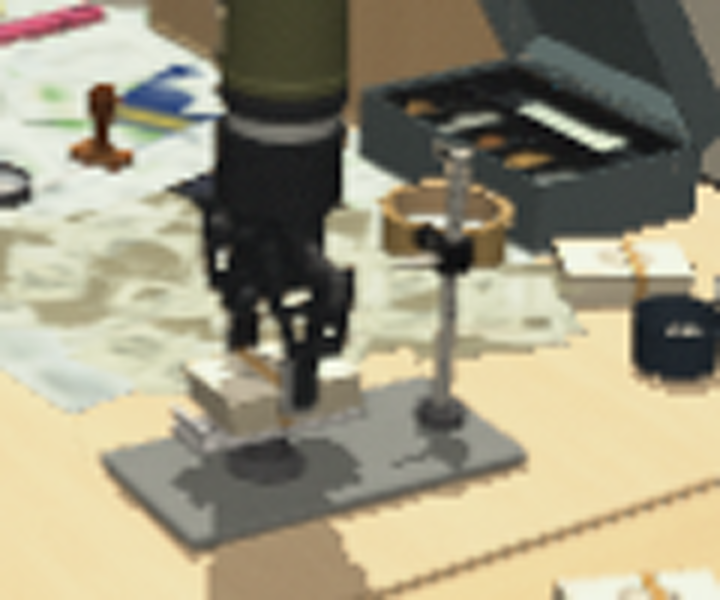

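View pics/w4.png

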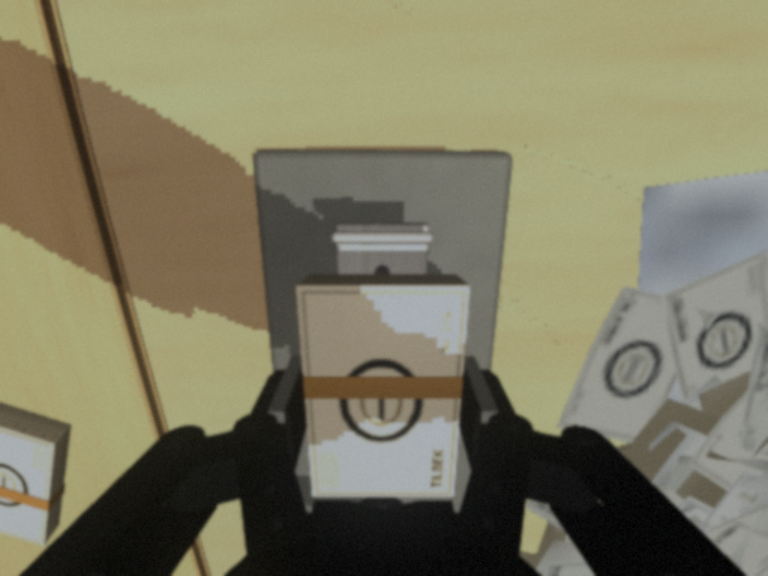

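The pack lines up with the stand: stop centred at column 382, pack at 383. I lower it gently, watching the force.

```bash
python3 - <<'E'
from h import *
seat=np.array([.508,-.0557])
f0=manip.sense()['contact_force'][2]
for z in(.052,.0505,.0495,.0485,.0477,.047):
    manip.move_linear([*seat,z],speed=.03); manip.wait(.05); a=st()
    if a['contact_force'][2]-f0>4: break
snap('wrist','w5'); 
s=load('w5');P=cloud(s);print('top z',np.nanmedian(P[200:240,225:285,2]))
E
```

```text
t 11.72 p [ 0.508  -0.0557  0.0519] F [ 0.4 -0.4 -1. ] w 0.0548
 t 12.02 p [ 0.5077 -0.0557  0.0504] F [-0.8  0.2 -0.7] w 0.0551
 t 12.32 p [ 0.5075 -0.0557  0.0494] F [-2.   0.2 -0.5] w 0.0552
 t 12.62 p [ 0.5075 -0.0557  0.0492] F [-3.  -0.1  9. ] w 0.0553
top z 0.06957142912824509
```

The pack reached the seat (Fz +9 N, top at 69.6 mm), but Fx of −3 N suggests light contact with the column-side stop. I probe both ways and centre it.

```bash
python3 - <<'E'
from h import *
seat=np.array([.508,-.0557]); t=np.radians(-3.1); ex=np.array([np.cos(t),np.sin(t)])
manip.move_linear([*seat,.0497],speed=.03)
for d in(-.001,-.002,-.003,-.004,-.005,-.006,-.007):
    manip.move_linear([*(seat+d*ex),.0497],speed=.02); manip.wait(.1); a=st(d)
    if a['contact_force'][0]>2.5: break
E
```

```text
-0.001 t 13.27 p [ 0.5075 -0.0556  0.0497] F [ 0.2 -0.1 -1.1] w 0.0551
-0.002 t 13.62 p [ 0.5063 -0.0556  0.0497] F [ 0.1  0.2 -2.6] w 0.055
-0.003 t 13.97 p [ 0.505  -0.0555  0.0497] F [-0.3 -0.3 -1.4] w 0.0549
-0.004 t 14.32 p [ 0.504  -0.0555  0.0497] F [ 0.4 -0.5 -2. ] w 0.0553
-0.005 t 14.67 p [ 0.503  -0.0555  0.0497] F [ 0.5 -0.4 -1.4] w 0.0548
-0.006 t 15.02 p [ 0.502  -0.0554  0.0497] F [ 0.4  0.6 -1.5] w 0.055
-0.007 t 15.37 p [ 0.5016 -0.0553  0.0498] F [ 1.6 -0.4 -0.7] w 0.0547
```

The stops are 6.3 mm of travel apart (6 mm expected), so the middle is d = −3.4 mm.

```bash
python3 - <<'E'
from h import *
seat=np.array([.508,-.0557]); t=np.radians(-3.1); ex=np.array([np.cos(t),np.sin(t)])
p=seat-.0034*ex
manip.move_linear([*p,.0497],speed=.02); manip.wait(.15); st()
manip.move_linear([*p,.0487],speed=.02); manip.wait(.1); st('seated')
manip.gripper_to(.085); st('open')
manip.move_linear([*p,.10],speed=.12); 
manip.move_linear([*(p-.07*ex),.18],speed=.25); manip.wait(.15); st('up')
snap('wrist','w6'); snap('side','s6'); snap('top','t6')
s=load('side0')
E
```

```text
t 15.85 p [ 0.5043 -0.0555  0.0496] F [-0.3  0.3 -1.2] w 0.0551
seated t 16.2 p [ 0.5044 -0.0555  0.0493] F [-1.5 -0.9  5.3] w 0.0548
open t 16.61 p [ 0.5046 -0.0555  0.0486] F [-0.6 -0.  -0.4] w 0.0851
up t 17.91 p [ 0.4353 -0.0517  0.1789] F [ 0.3 -0.1  0.4] w 0.0849
```

View pics/w6.png

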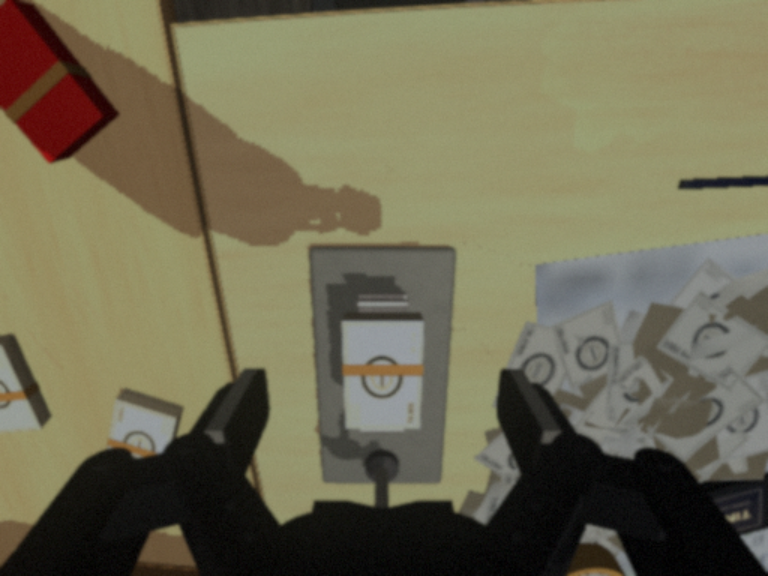

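View pics/s6.png

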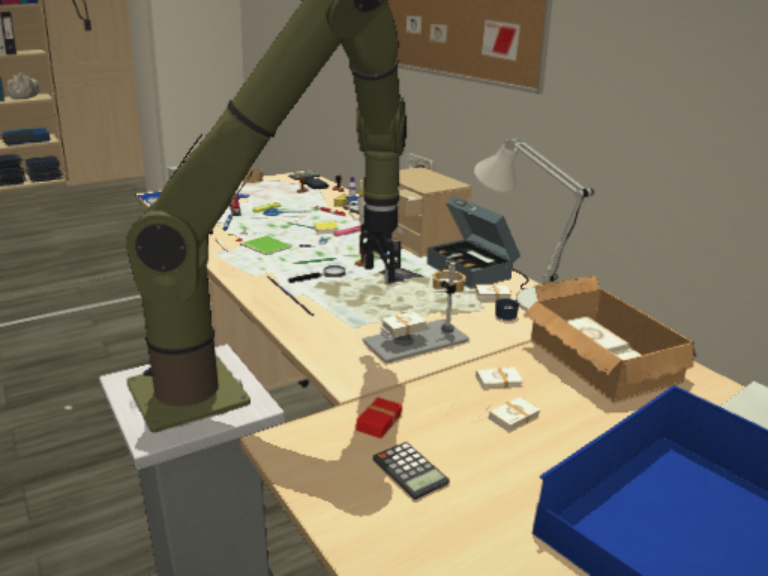

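The pack sits in the cradle, flat and printed side up, in w6 with its top at (342–424, 320–430). Next I measure the pack's top centre and look at the pointer obliquely.

```bash
python3 - <<'E'
from m import *
s=load('w6'); hsv=cv2.cvtColor(s['pixels'],cv2.COLOR_RGB2HSV);P=cloud(s)
Z=P[:,:,2]; 
for reg in [(215,240),(255,283)]: print('top z',np.nanmedian(Z[reg[0]:reg[1],232:278]))
m=((Z>.064)&(Z<.075)).astype(np.uint8); m[:, :215]=0; m[:,295:]=0; m[295:]=0
c,a,w,n,l=rect(s,cv2.medianBlur(m,5),.07,np.array([.506,-.056])); print('pack',c,a,w)
m=((hsv[:,:,1]<45)&(hsv[:,:,2]>150)).astype(np.uint8)
c,a,w,n,l=rect(s,cv2.morphologyEx(m,cv2.MORPH_CLOSE,np.ones((9,9))),.07,np.array([.506,-.056])); print('pack',c,a,w)
print('seal',onplane(s,np.array([(382,377)])/1.5,.07))
th=np.radians(40); t=np.radians(-3.1); Rz=R.from_euler('z',t).as_matrix()
z=np.array([np.sin(th),0,-np.cos(th)]); x=np.array([0,-1.,0]); M=Rz@np.c_[x,np.cross(z,x),z]
q=R.from_matrix(M).as_quat()
seat=np.array([.507,-.0557]); ex=Rz[:2,0]; tip=seat+.08*ex
off=M@np.array([0.00083905,-0.08380817,-0.14317529])
for dx,dz in((-.16,.18),(-.14,.18),(-.18,.18),(-.2,.2)):
    C=np.array([*(tip+dx*ex),.135+dz]); T=C-off; print(T,manip.solve_ik(T,q))
E
```

```text
top z 0.06941637900628544
top z 0.06949645832982582
pack [ 0.50475311 -0.05548469] -3.1399403 [56.15621566772461, 88.6243667602539]
pack [ 0.52849933 -0.05667758] 86.8639 [43.726627349853516, 52.892391204833984]
seal [[ 0.50585996 -0.05536915  0.07      ]]
[ 0.45495224 -0.05204091  0.15145051] None
[ 0.47492297 -0.05312249  0.15145051] None
[ 0.4349815  -0.05095934  0.15145051] None
[ 0.41501077 -0.04987776  0.17145051] None
```

```bash
python3 - <<'E'
from h import *
tip=np.array([.5865,-.060,.135])
for yaw in (-3.1,60,90,-60,-90,30,-30):
  for thd in (35,25,15):
    th=np.radians(thd); Rz=R.from_euler('z',np.radians(yaw)).as_matrix()
    z=np.array([np.sin(th),0,-np.cos(th)]); x=np.array([0,-1.,0]); M=Rz@np.c_[x,np.cross(z,x),z]
    q=R.from_matrix(M).as_quat(); off=M@np.array([0.00083905,-0.08380817,-0.14317529])
    ang=np.radians(thd-19+22)  # ray off vertical
    for d in(.22,.26,.3):
        C=tip-d*(Rz@np.array([np.sin(ang),0,-np.cos(ang)])); T=C-off; j=manip.solve_ik(T,q)
        if j is not None: print(yaw,thd,d,T.round(3),np.abs(j-manip.sense()['q']).max().round(2))
E
```

```text
-3.1 25 0.22 [ 0.468 -0.053  0.164] 1.91
-3.1 25 0.26 [ 0.449 -0.052  0.199] 1.65
-3.1 25 0.3 [ 0.43  -0.051  0.235] 1.67
-3.1 15 0.22 [ 0.475 -0.053  0.184] 2.35
-3.1 15 0.26 [ 0.462 -0.052  0.222] 1.72
-3.1 15 0.3 [ 0.45  -0.052  0.26 ] 1.58
60 35 0.22 [ 0.525 -0.165  0.143] 1.0
60 35 0.26 [ 0.512 -0.187  0.175] 1.02
60 35 0.3 [ 0.5   -0.208  0.206] 1.04
60 25 0.22 [ 0.526 -0.162  0.164] 0.9
60 25 0.26 [ 0.517 -0.179  0.199] 0.92
60 25 0.3 [ 0.508 -0.195  0.235] 0.94
60 15 0.22 [ 0.53  -0.156  0.184] 0.94
60 15 0.26 [ 0.524 -0.167  0.222] 0.91
60 15 0.3 [ 0.517 -0.178  0.26 ] 0.89
90 35 0.22 [ 0.586 -0.182  0.143] 0.85
90 35 0.26 [ 0.586 -0.207  0.175] 0.86
90 35 0.3 [ 0.586 -0.231  0.206] 0.87
90 25 0.22 [ 0.586 -0.179  0.164] 0.76
90 25 0.26 [ 0.586 -0.198  0.199] 0.78
90 25 0.3 [ 0.586 -0.216  0.235] 0.79
90 15 0.22 [ 0.586 -0.172  0.184] 0.65
90 15 0.26 [ 0.586 -0.184  0.222] 0.68
90 15 0.3 [ 0.586 -0.197  0.26 ] 0.69
-60 35 0.22 [0.526 0.046 0.143] 1.13
-60 35 0.26 [0.514 0.067 0.175] 1.15
-60 35 0.3 [0.502 0.089 0.206] 1.17
-60 25 0.22 [0.528 0.043 0.164] 1.33
-60 25 0.26 [0.
[... 439 characters left out ...]
.587 0.064 0.222] 1.31
-90 15 0.3 [0.587 0.077 0.26 ] 1.33
30 35 0.22 [ 0.48  -0.12   0.143] 2.61
30 35 0.26 [ 0.459 -0.133  0.175] 2.88
30 35 0.3 [ 0.438 -0.145  0.206] 2.65
30 25 0.22 [ 0.483 -0.119  0.164] 2.95
30 25 0.26 [ 0.467 -0.128  0.199] 1.13
30 25 0.3 [ 0.451 -0.137  0.235] 1.1
30 15 0.22 [ 0.489 -0.115  0.184] 1.47
30 15 0.26 [ 0.478 -0.121  0.222] 1.43
30 15 0.3 [ 0.468 -0.128  0.26 ] 1.4
-30 35 0.22 [0.481 0.002 0.143] 1.13
-30 35 0.26 [0.46  0.014 0.175] 1.14
-30 25 0.22 [0.484 0.    0.164] 1.55
-30 25 0.26 [0.468 0.009 0.199] 1.6
-30 25 0.3 [0.452 0.019 0.235] 1.66
-30 15 0.22 [ 0.49  -0.003  0.184] 1.95
-30 15 0.26 [0.479 0.003 0.222] 1.96
-30 15 0.3 [0.469 0.009 0.26 ] 1.99
```

```bash
python3 - <<'E'
from h import *
manip.move_linear([.435,0.03,.27],speed=.3)
tip=np.array([.5865,-.060,.135]);yaw,thd,d=-90,35,.28
th=np.radians(thd); Rz=R.from_euler('z',np.radians(yaw)).as_matrix()
z=np.array([np.sin(th),0,-np.cos(th)]); x=np.array([0,-1.,0]); M=Rz@np.c_[x,np.cross(z,x),z]
q=R.from_matrix(M).as_quat(); off=M@np.array([0.00083905,-0.08380817,-0.14317529])
ang=np.radians(thd-19+22); T=tip-d*(Rz@np.array([np.sin(ang),0,-np.cos(ang)]))-off
manip.move_pose(T,q); manip.wait(.2); st(); snap('wrist','w7')
E
```

```text
t 19.86 p [0.5876 0.0974 0.1913] F [ 0.2  0.5 -0.3] w 0.0851
```

View pics/w7.png

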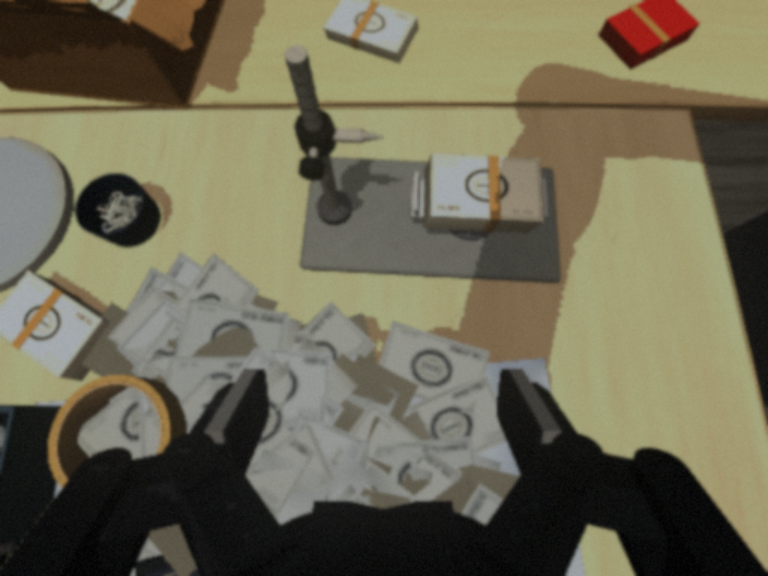

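w7.png shows the pointer tip at (381,137), the column top at (298,52), and the pack centred between both end stops.

```bash
python3 - <<'E'
from h import *
t=np.radians(-3.1); ex=np.array([np.cos(t),np.sin(t),0]); ey=np.array([-ex[1],ex[0],0]); S=np.array([.5065,-.0556,0])
def plane(s,uv):
    a=slopes(s,[uv]); d=(np.c_[a,1.]@s['pose'][:3,:3].T)[0]; o=s['pose'][:3,3]
    X=o+d*((S-o)@ey)/(d@ey); return ((X-S)@ex).round(4),X[2].round(4)
s=load('w7');P=cloud(s)
for n,uv in dict(tip=(381,137),mid=(350,135),coltop=(298,53),collar=(315,132)).items(): print(n,plane(s,np.array(uv)/1.5))
for u in range(226,254,3): 
    k=P[86:95,u]; i=np.nanargmax(k[:,2]); X=k[i]-S; print(u,86+i,(X@ex).round(4),(X@ey).round(4),X[2].round(4))
print('pack top',np.nanmedian(P[112:118,310:320].reshape(-1,3),axis=0),np.nanmedian(P[112:118,338:352].reshape(-1,3),axis=0))
print('seal',onplane(s,np.array([(486,186)])/1.5,.07))
print('packcorners',onplane(s,np.array([(431,154),(541,157),(544,221),(426,218)])/1.5,.07))
im=s['pixels'][:,:,::-1]; cv2.imwrite('pics/w7c.png',cv2.resize(im[20:160,180:380],None,fx=4,fy=4,interpolation=cv2.INTER_CUBIC))
s=load('s6');im=s['pixels'][:,:,::-1]; cv2.imwrite('pics/s6c.png',cv2.resize(im[160:250,230:330],None,fx=6,fy=6,interpolation=cv2.INTER_CUBIC))
E
```

```text
tip (np.float64(0.0827), np.float64(0.1248))
mid (np.float64(0.1033), np.float64(0.1255))
coltop (np.float64(0.1252), np.float64(0.1912))
collar (np.float64(0.1264), np.float64(0.1271))
226 89 0.1104 0.0005 0.1273
229 88 0.1076 -0.0011 0.1269
232 90 0.1044 0.0016 0.1275
235 92 0.1012 0.004 0.128
238 88 0.0986 -0.0013 0.1271
241 89 0.0955 0.0006 0.1284
244 88 0.0926 -0.0005 0.1286
247 89 0.0897 -0.0006 0.1271
250 90 0.0866 -0.0 0.1266
253 91 0.0836 0.0005 0.1259
pack top [ 0.51666551 -0.06753387  0.07006539] [ 0.48061986 -0.06787974  0.06976895]
seal [[ 0.50614885 -0.05486853  0.07      ]]
packcorners [[ 0.5486632  -0.08401787  0.07      ]
 [ 0.45918848 -0.08149845  0.07      ]
 [ 0.46338569 -0.02464414  0.07      ]
 [ 0.55461127 -0.02714996  0.07      ]]
```

View pics/w7c.png

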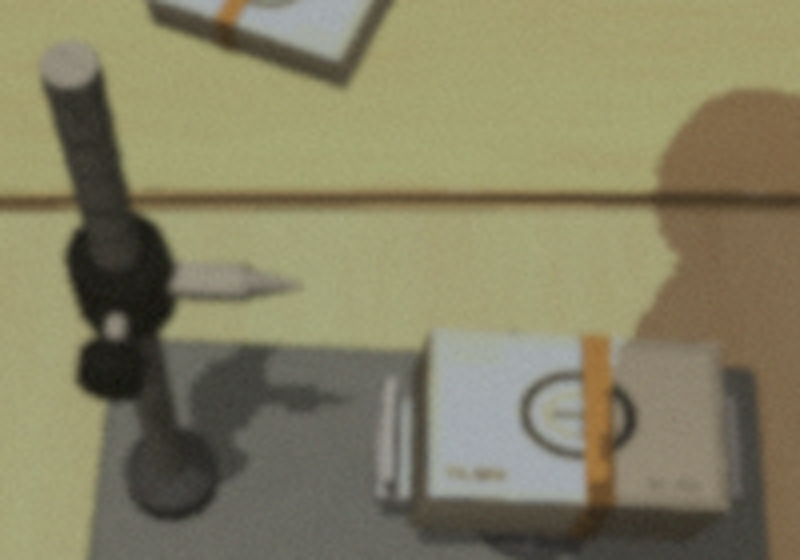

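View pics/s6c.png

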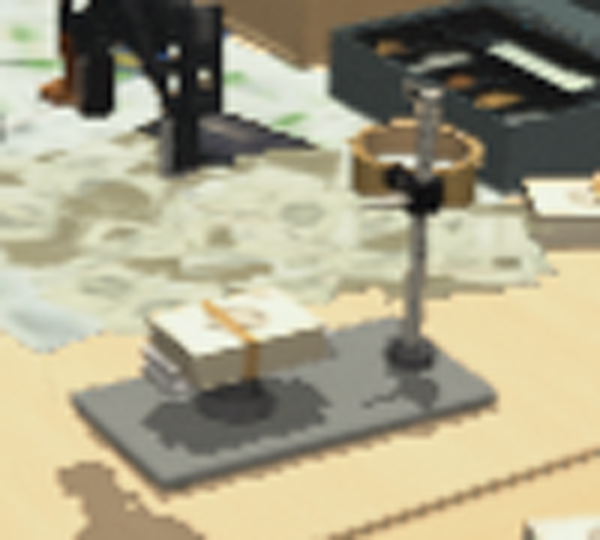

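The pointer height comes out at 124.8–125.5 mm by ray, and about 125 mm by depth less the rod's radius, so I use 0.125. Now the lens.

```bash
python3 - <<'E'
from h import *
manip.move_linear([.575,.20,.26],speed=.3)
g=[.504,.4022]; q=quat(-1.6)
manip.move_pose([*g,.15],q); manip.gripper_to(.05); manip.wait(.1); st(); snap('wrist','w8')
s=load('w8')
E
```

```text
t 23.9 p [0.504  0.4022 0.15  ] F [-0.5  0.5  0. ] w 0.0496
```

View pics/w8.png

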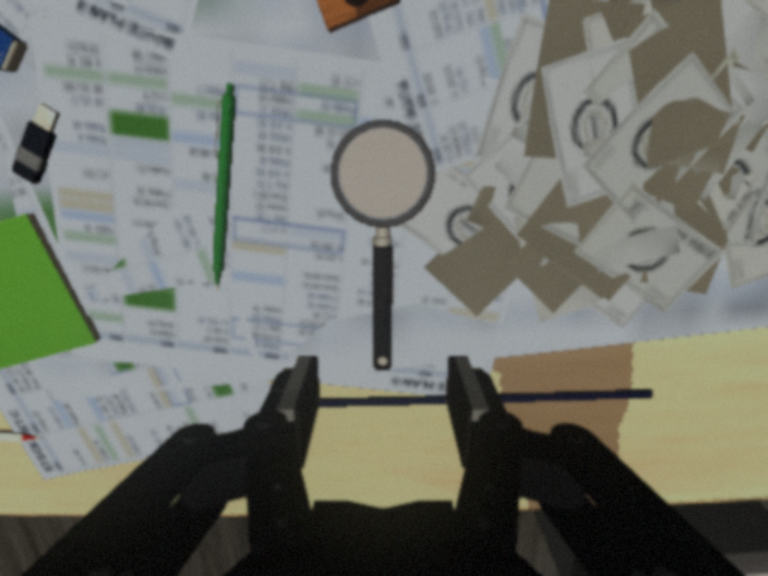

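w8.png shows the handle at column 382, between the fingers (midpoint 383), with the rim centre at (383,172). I descend and grip.

```bash
python3 - <<'E'
from h import *
s=load('w8'); print('lens c',onplane(s,np.array([(383,172)])/1.5,.016),'handle end',onplane(s,np.array([(382,369)])/1.5,.016))
g=[.504,.4022]
manip.move_linear([*g,.03],speed=.12); manip.move_linear([*g,.0035],speed=.05); manip.wait(.1); st('down')
manip.gripper_to(.010,grasp_force=60); st('grip')
manip.move_linear([*g,.05],speed=.06);manip.move_linear([*g,.16],speed=.15); manip.wait(.2); st('up')
snap('wrist','w9'); snap('side','s9')
E
```

```text
lens c [[0.57329426 0.4001539  0.016     ]] handle end [[0.42617749 0.4049479  0.016     ]]
down t 25.88 p [0.5043 0.4022 0.0038] F [0.2 0.9 0.5] w 0.0498
grip t 26.3 p [0.5042 0.4023 0.0039] F [-0.5  0.7  2. ] w 0.0133
up t 28.31 p [0.5035 0.4019 0.1589] F [-0.3 -0.7 -0. ] w 0.0132
```

View pics/w9.png

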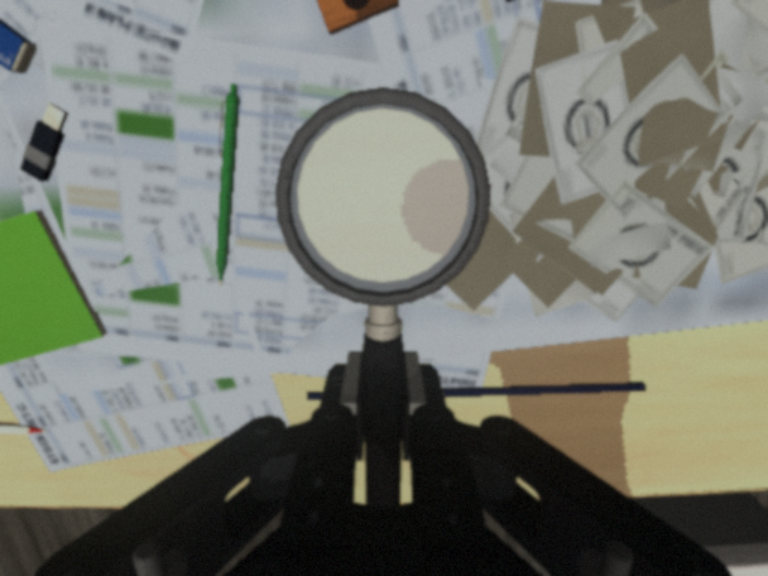

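View pics/s9.png

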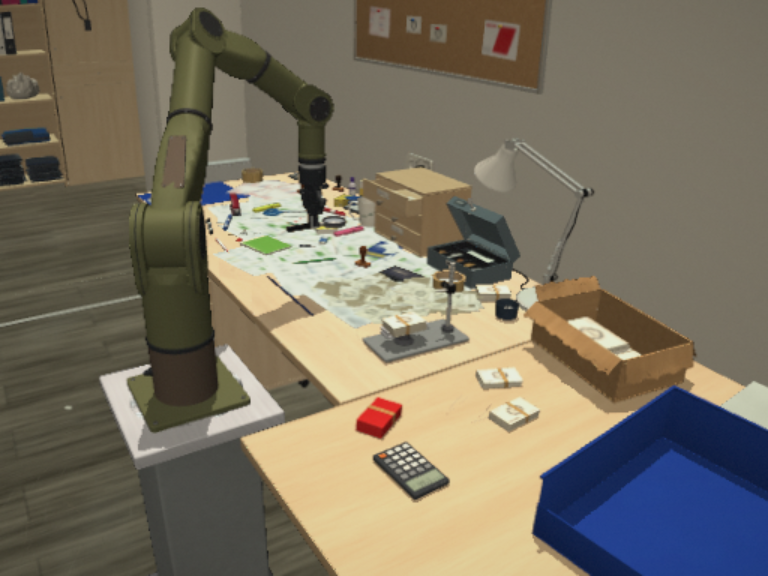

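The lens is lifted, with the rim centred at about (384,197) in w9. I measure its level and its offset from the TCP using the rim's depth.

```bash
cat > lens.py <<'E'
from h import *
def lens(name,ee,yaw,cen=(256,131)):
    s=load(name); P=cloud(s); v,u=np.mgrid[:384,:512]
    g=cv2.cvtColor(s['pixels'],cv2.COLOR_RGB2GRAY)
    rr=np.hypot(u-cen[0],v-cen[1]); m=(rr>58)&(rr<74)&(g<110)&(abs(P[:,:,2]-ee[2]-.012)<.012)
    X=P[m]; X=X[np.isfinite(X).all(1)]
    A=np.c_[X[:,:2]-ee[:2],np.ones(len(X))]
    for _ in range(4):
        k=np.linalg.lstsq(A,X[:,2],rcond=None)[0]; r=X[:,2]-A@k; ok=abs(r)<.002; A,X=A[ok],X[ok]
    print('rim plane slope deg x,y',np.degrees(k[:2]).round(2),'z at tcp',k[2]-ee[2],'n',len(X))
    # outer contour
    mm=np.zeros(g.shape,np.uint8); mm[(rr<80)&(P[:,:,2]>ee[2]-.02)&(v<cen[1]+60)]=1
    cs,_=cv2.findContours(mm,0,cv2.CHAIN_APPROX_NONE); c=max(cs,key=cv2.contourArea).reshape(-1,2)
    zt=np.median(X[:,2]); c=c[c[:,1]<cen[1]+55]
    for z in(zt-.003,zt-.008):
        Y=onplane(s,c,z)[:,:2]; B=np.c_[2*Y,np.ones(len(Y))]; sol=np.linalg.lstsq(B,(Y**2).sum(1),rcond=None)[0]
        rad=np.sqrt(sol[2]+sol[0]**2+sol[1]**2); t=np.radians(yaw); ex=np.array([np.cos(t),np.sin(t)]); d=sol[:2]-ee[:2]
        print('z',z,'c',sol[:2],'r',rad,'off',d@ex,d@[-ex[1],ex[0]])
    print('rim top z',zt,'mid-tcp',zt-.008-ee[2])
    for h,sel in dict(far=X[:,0]>ee[0]+.085,near=X[:,0]<ee[0]+.05).items(): print(h,np.median(X[sel,2]),sel.sum())
E
python3 - <<'E'
from lens import *
lens('w9',np.array([.5035,.4019,.1589]),-1.6)
E
```

```text
rim plane slope deg x,y [ 0.39 -0.22] z at tcp 0.011276981917753948 n 2623
z 0.16779954737868077 c [0.57086441 0.4004329 ] r 0.0347803054581717 off 0.06737911251194383 0.00041439706240509536
z 0.16279954737868077 c [0.57017437 0.40044221] r 0.036075682803065924 off 0.06668908330577793 0.00040443960119417705
rim top z 0.17079954737868078 mid-tcp 0.0038995473786807566
far 0.17089469307814242 1340
near 0.17056914610203724 332
```

The lens is level to within 0.4°, and its mid-plane is 4 mm above the TCP. I carry it over the stand.

```bash
python3 - <<'E'
from lens import *
t=np.radians(-3.1); ex=np.array([np.cos(t),np.sin(t)]); ey=np.array([-ex[1],ex[0]])
T=np.array([.508,-.0556])-.0672*ex-.0004*ey; q=quat(-3.1); print(T)
manip.move_linear([.45,.38,.24],speed=.25)
manip.move_pose([*T,.24],q); manip.wait(.1); st()
manip.move_linear([*T,.160],attitude=q,speed=.1)
manip.move_linear([*T,.121],speed=.06); manip.wait(.3); a=st('hold')
print(np.degrees(R.from_quat(a['tcp_rot']).as_matrix()[:,2][:2]))
snap('wrist','w10'); snap('side','s10'); snap('top','t10')
lens('w10',a['ee_pos'],-3.1)
s=load('s10');im=s['pixels'][:,:,::-1]; cv2.imwrite('pics/s10c.png',cv2.resize(im[160:250,230:330],None,fx=6,fy=6,interpolation=cv2.INTER_CUBIC))
E
```

```text
[ 0.4408767  -0.05236532]
 t 30.65 p [ 0.4414 -0.0513  0.2398] F [ 0.4 -0.1 -1.1] w 0.0131
hold t 32.7 p [ 0.441  -0.0523  0.1212] F [0.8 0.7 0. ] w 0.0132
[ 0.02649608 -0.00510949]
rim plane slope deg x,y [ 0.81 -0.19] z at tcp 0.010865085231787613 n 2446
z 0.13030742388481265 c [ 0.50836889 -0.05549419] r 0.034799167960076934 off 0.06741767256363247 0.0004943614605992784
z 0.12530742388481264 c [ 0.50768992 -0.05545967] r 0.036095790697779864 off 0.06673782286055605 0.0004921121900012611
rim top z 0.13330742388481265 mid-tcp 0.004110658220630697
far 0.1334659971724062 1292
near 0.13281230183813386 276
```

View pics/w10.png

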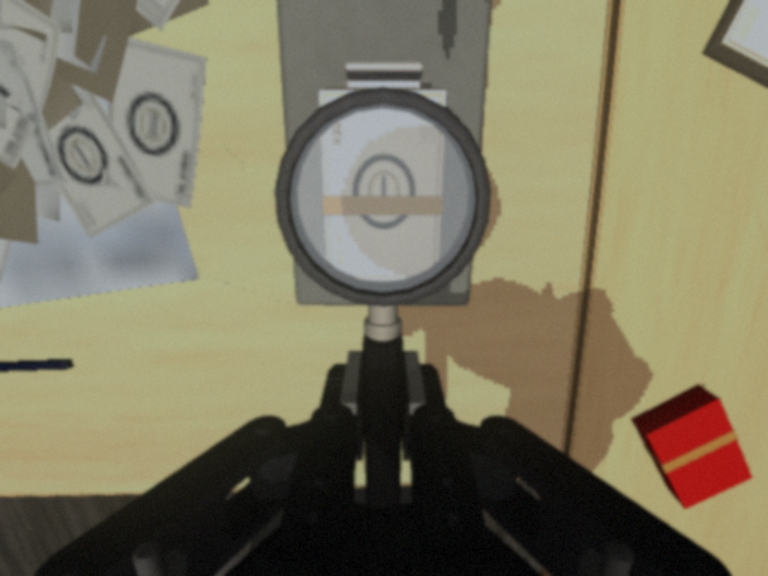

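View pics/s10c.png

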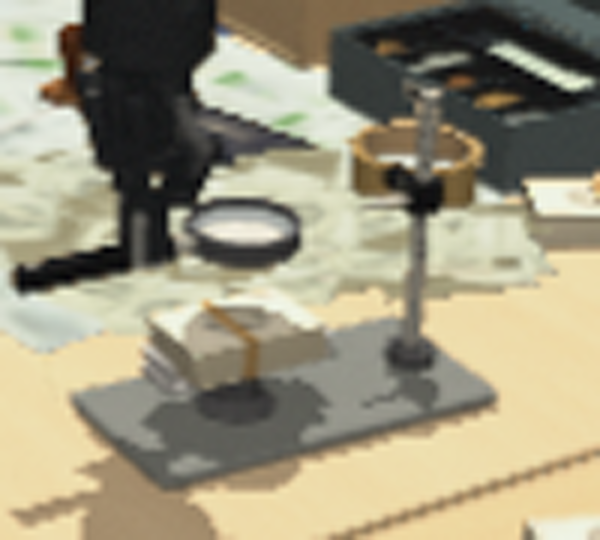

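In w10.png the seal ring appears through the glass at (384,190) and the rim centre at (383,196). I compare the two in this one view.

```bash
python3 - <<'E'
from h import *
s=load('w10')
print('seal',onplane(s,np.array([(384,190)])/1.5,.07),'far pack edge mid',onplane(s,np.array([(319,91),(447,91)])/1.5,.07),'far stop',onplane(s,np.array([(345,66),(423,66)])/1.5,.057))
print('rim (.133) ',onplane(s,np.array([(384,90),(384,303)])/1.5,.1333))
sd=load('s10'); S=np.array([.5065,-.0556,0]);t=np.radians(-3.1); ex=np.array([np.cos(t),np.sin(t),0]); ey=np.array([-ex[1],ex[0],0])
a=slopes(sd,[(230+243/6,160+232/6),(230+362/6,160+207/6),(230+425/6,160+87/6)]); o=sd['pose'][:3,3]
for d in np.c_[a,np.ones(3)]@sd['pose'][:3,:3].T:
    X=o+d*((S-o)@ey)/(d@ey); print('side: along',((X-S)@ex).round(4),'z',X[2].round(4))
tp=load('t10');im=tp['pixels'][:,:,::-1]; cv2.imwrite('pics/t10c.png',cv2.resize(im[120:260,250:440],None,fx=4,fy=4,interpolation=cv2.INTER_CUBIC))
E
```

```text
seal [[ 0.5070152  -0.05628722  0.07      ]] far pack edge mid [[ 0.5508563  -0.03026794  0.07      ]
 [ 0.54785998 -0.08590537  0.07      ]] far stop [[ 0.56225676 -0.04142959  0.057     ]
 [ 0.56034568 -0.07699137  0.057     ]]
rim (.133)  [[ 0.542162   -0.05784726  0.1333    ]
 [ 0.47526218 -0.05432391  0.1333    ]]
side: along 0.0033 z 0.1205
side: along 0.0858 z 0.1193
side: along 0.1255 z 0.1888
```

View pics/t10c.png

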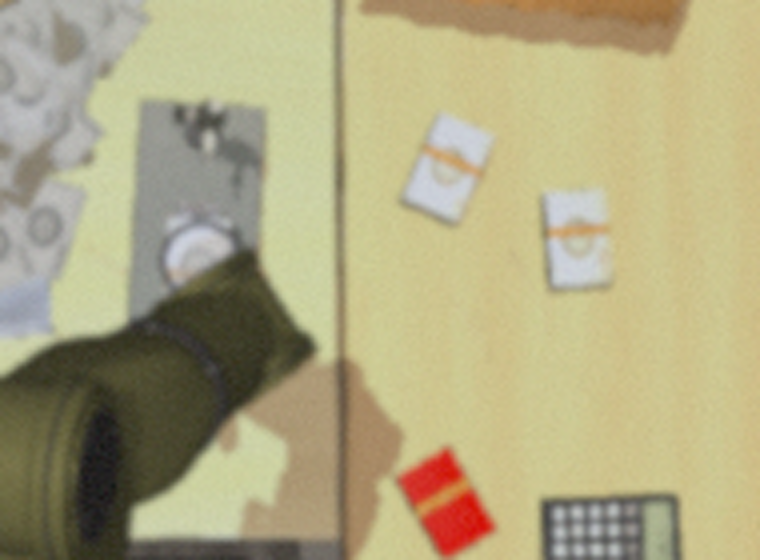

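Lens and seal agree to about 1.3 mm in plan. In the side view the lens mid-height reads 1.2 mm above the pointer. I make a small trim and then hand in.

```bash
python3 - <<'E'
from lens import *
T=np.array([.4408767-.0012,-.05236532-.0003])
manip.move_linear([*T,.1204],speed=.02); manip.wait(.5); a=st('hold')
snap('wrist','w11'); lens('w11',a['ee_pos'],-3.1)
manip.job_done(); print('done')
E
```

```text
hold t 33.6 p [ 0.4397 -0.0526  0.1204] F [ 0.2 -0.5 -0.7] w 0.0133
rim plane slope deg x,y [ 0.72 -0.16] z at tcp 0.01096177589825563 n 2466
z 0.12948400088829715 c [ 0.50703539 -0.05583168] r 0.034801098791394064 off 0.06741996420144764 0.00046068013636670893
z 0.12448400088829714 c [ 0.50635407 -0.05579657] r 0.036097871905762156 off 0.06673774184140781 0.0004588990055278347
rim top z 0.13248400088829715 mid-tcp 0.004085545359560613
far 0.13265837047876114 1303
near 0.1320364171680663 295
the job is handed in; nothing more can be done
done
```

The job is handed in at 33.6 s: the thick pack is in the cradle and released, and the gripper is holding the lens over its seal.

- **Pack:** I picked the white pack with its top at 24.6 mm; the other two read about 14–15 mm. It lies lengthwise in the cradle, printed side up, with its top at 69.5 mm (70 expected). I centred it by touching both end stops lightly, with forces up to about 3 N. Travel between them was 6.3 mm, against 6 mm expected.
- **Lens:** It is held by the handle and level to about 0.7°. Its mid-height is 124.5 mm, and I measured the pointer at 124.5–125.5 mm. The lens centre measured (0.507, −0.056), which matches the seal at (0.507, −0.056).
- **Clearance:** The lens sits about 46 mm above the pack, and the tool force was near zero at the end.

**Disagreements and limits:**
- **Wrist camera:** It appears to have a bias of about 1.7 mm along its own axis. I cancelled this by comparing things seen in the same view.
- **Side view:** Before the last trim it put the lens 1.2 mm above the pointer, and I lowered the lens by 0.8 mm. It also read both heights about 5 mm lower than the wrist camera did.
- **Pointer tip:** It measured 82.7 mm from the seat axis (80 mm given), but the column position matched.
- **Far-end gap:** I could not see the gap at the robot-side end stop clearly, so I relied on the touch probing there.

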